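Bring a sample under the reading arm and hold the arm at its mark

ROBOT

A 6-joint arm with a two-finger parallel gripper is mounted at the origin on the work surface. World frame = base frame: x ahead of the robot, y to its left, z up, the work surface at z = 0. Lengths are in m, angles in degrees, forces in N, time in s.
With the tool pointing down it reaches from about 0.275 to 0.775 m from the base axis. Payload 14.6 kg.
Tool frame: the origin (TCP) lies at the very end of the fingers, on their centre line; the grasp point (between the pads) lies 19 mm behind it (bot.tcp_to_grasp is the z of the grasp point in the tool frame, in m); z points along the fingers, y is the line along which they close (so a half turn about z gives the same grasp; the last joint's range is limited). The gripper opens to 85 mm and grips with 20 to 120 N. Pads are 22 mm wide; open, the fingers measure 114 mm over their backs; the gripper's body (76 mm by 85 mm) begins 54 mm behind the grasp point. The pads swing forward as they close: fully open they stand 13 mm farther back than shut.
Start: joints at [57.279, 15.075, -2.767, 72.158, 0, 81.102], TCP at [0.212, 0.48, 0.231] pointing down, gripper open.
Joint ranges: [-151.79, 151.79], [-50.71, 97.33], [-67.44, 78.34], [-121.81, 120.89], [-77.56, 73.72], [-180, 180]. Speed limits (degrees/s): [108.29, 108.29, 147.25, 159.86, 180, 180].

INTERFACE

Orientations are given as a 3x3 rotation matrix whose columns are the frame's x, y, z axes.
In Python, from cell import bot gives the robot as it stands.
- The arm moves only by the tool drive_tool, never from a script. Its argument "series" is text: rows parted by semicolons, each of 5 numbers parted by spaces: the shift along the world's x, y, z in cm, then the turn about the world's z in degrees, then the opening, from -1 (shut) to 1 (fully open), so that 0 is half open. A call has 1 to 8 rows; each row shifts and turns the commanded pose from where the row before left it; what a row does not reach is not made up. A row lasts 1/8 s, in which the tool goes at most 62.5 mm and 10.7 degrees, less where a joint would pass 70% of its speed; a pose out of reach is approached as far as the arm can. A call is refused whole if a number of a shift passes 6.25 or a number of a turn 10.7, either way. A call with a gripper value outside its range is refused whole. The fingers move at their own pace and stop on an object; the grip force is fixed at half the most. Time passes only in rows, so rows that do not move let the fingers close. It gives the time, the measured TCP pose, the force, the opening and the grip force at its end, in the units of the state.
- bot.sense(): the state, without advancing time (a new reading comes with each control period).
- bot.read_camera(name): name is "scene" or "top" or "wrist"; returns (picture, depth): 400x640x3 uint8, blue, green, red; 400x640 float32, m along the optical axis (not along the pixel's ray), 0 where there is no reading.
- bot.camera_model(name): a dict with "camera_matrix" (3x3 intrinsics, pixels), "eye" and "attitude" of the camera in the world. Camera axes: x right, y down, z forward; pixel columns grow to the right and rows downward; lengths in m; the calibration is good to about 2 mm. A picture is of the moment at which its call begins: read the wrist's pose just before it. camera_model takes no time and is no camera call; for the wrist camera it gives the pose at the moment of the call.
- bot.finish_job(): hands the job in; it is judged then, once.
The state is a dict: "time": time; "joint_pos": joint angles; "dq": joint speeds; "joint_torque": joint torques, N m; "tool_pos": TCP position; "tool_rot": TCP orientation; "force": force on the tool from outside, world axes, zero at the start; "wrist_torque": the same for the moment, N m; "finger_gap": finger opening in m; "finger_force": force on a finger pad.
Only numpy, scipy, OpenCV 4.12 (cv2) and the standard library are available. Lean on these libraries where they do the work, as an engineer would, in place of code of your own. Each camera call takes 0.05 s, during which the arm holds its last target. There are 200 camera calls.

TASK

With the reading arm still parked, turn the tube carousel (the black handle on its stem turns it) until the green-capped tube has clicked into place on the read line, in line with the reading arm. Then squeeze the grip on the read head so that its orange lock button goes in, draw the arm out until the red line (the 60 mm mark) on its scale is at the front edge of the sleeve and the lens stands over the green cap, and finish while holding it still there by the grip, for the arm springs back if let go. Leave the racks, marker, bottle, cup and slide box where they are.

Things in the scene. Friction and masses are not known exactly. Their poses are not given: they have to be found in the camera images.
- unit: the sample reading unit, fixed to the bench: white base plate 225 x 420 x 14 mm, tube carousel at one end (cap tops 108 mm above the bench), white column (130 x 150 mm, 130 mm high) at the other. Origin: on the bench at the carousel's axis. +y runs level from the carousel's axis to the column, along the read line, under the reading arm; +z up
- carousel (a joint): turn of the tube carousel (white, 208 mm diameter, 12 places), rad, counterclockwise from above positive. It clicks into a detent every 0.524 rad (30 degrees); about 0.13 N m leaves one, and let go within 10 degrees of one it drops into it by itself. 0 = the green-capped tube is on the read line; it starts one or two places short (about -0.52 or -1.05), so turn it counterclockwise
- carousel_grip (a point): centre of the black bar handle on the carousel's central stem, 44 mm long (this point's x axis, which turns with the carousel), 14 mm thick (its y axis), 38 mm high (165 to 203 mm above the bench); this point is 184 mm above the bench on the carousel's axis. The stem below it is 18 mm thick
- green_tube (a point): centre of the top of the one green cap (16 mm diameter), on the carousel's inner ring (red circle, 50 mm radius), 108 mm above the bench; all other caps are purple. Turns with the carousel
- reading_arm (a joint): how far the telescoping reading arm is drawn out of its sleeve, m, along the unit's -y axis: 0 = parked and locked, 0.070 = end stop. A spring draws it back with 3 N (parked) to 4.4 N (fully out) and the lock snaps shut there: let go, it does not stay out. At 0.060 the red line is at the sleeve's front edge and the lens over the inner ring (0.025: blue line, outer ring)
- lens (a point): the lens in the underside of the white head at the tip of the reading arm with its upright grey grip; moves with the arm. Head 50 mm across the arm (x) x 36 mm along it (y) x 30 mm high. This point: centre of the head's underside, 123 mm above the bench; axes parallel to the unit's, so the arm is drawn out along its -y axis
- head_grip (a point): middle of the grey grip on top of the read head, 183 mm above the bench; axes parallel to the unit's. The grip is 26 mm wide across the arm (x, 13 mm to either side of this point), 30 mm along it (y), from 153 to 205 mm above the bench; the lock button protrudes 7 mm more on its +x side, so grip and button together are 33 mm wide, 28 mm when squeezed
- lock_button (a joint): travel of the orange lock button in the +x face of the grip (20 mm along y, 26 mm high, at head_grip's height), m: 0 = out, 0.005 = fully in. Sprung, 1.5 N to start, 5 N fully in; the lock is free from about 0.004. Squeezing the grip across the arm, one finger on the button and one on the opposite face, presses it in; it springs out when let go
- red_line (a point): the red line (2 mm wide) across the white scale on top of the arm; moves with the arm, parked it lies 60 mm inside the open-topped sleeve. The scale has black lines every 5 mm, and a blue line 35 mm nearer the head
- sleeve_edge (a point): fixed: middle of the front edge (carousel side, black tipped) of the aluminium sleeve against which the scale is read, 149 mm above the bench
- rack_full: loose white ten-place tube rack beside the carousel, 220 x 26 mm, 91 mm high with its purple-capped tubes; origin: centre of its underside
- rack_part: loose white ten-place tube rack, partly filled, 220 x 26 x 91 mm; origin: centre of its underside
- marker: loose blue marker pen with a black cap, 125 x 14 x 14 mm, lying on the bench; origin: on its underside near its middle
- reagent: loose white reagent bottle, 66 mm diameter, 130 mm high; origin: centre of its underside
- slide_box: loose blue microscope slide box, 90 x 180 x 30 mm; origin: centre of its underside
- waste_cup: loose yellow cup, 70 mm across, 75 mm high; origin: centre of its underside

How it is judged:
By the outcome, as a careful person would: the job done as asked, in the order asked, and still so for the second after the job is handed in, while the arm keeps its last pose, push and grip.
It also fails if it takes over 42 s, if anything falls off the work surface, if the arm or the gripper's body presses on something with over 40 N, if the wrist force passes 120 N, or if a joint passes its speed limit or range.

## Working session

There is one attempt and no reset: what is moved stays moved. The work goes in short steps, Python scripts to look and compute and a tool call to move; the robot and the scene stay as the last step left them, time stands still between calls to the robot, and variables do not carry over. Pictures are saved under pics/ and viewed, at most 10 in all, crops included, and the job is handed in when it is done.

Besides the shell and the picture viewer there is one more tool, called after "Emit:" in YAML: its name, and indented under it one key for each argument. drive_tool: Moves the arm, as the interface text tells. Its arguments: {"type":"object","properties":{"series":{"type":"string"}},"required":["series"]}

```bash
mkdir -p pics; ls; cat > h.py <<'E'
import numpy as np, cv2
from cell import bot
def snap(cam,name):
    m=bot.camera_model(cam); p,d=bot.read_camera(cam)
    cv2.imwrite(f'pics/{name}.png',p); np.savez(f'pics/{name}.npz',p=p,d=d,K=m['camera_matrix'],e=m['eye'],R=m['attitude'])
    return p,d
def at(name,u,v,z=None):
    f=np.load(f'pics/{name}.npz'); K,e,R=f['K'],f['e'],f['R']
    r=R@np.linalg.solve(K,[u,v,1.])
    if z is None:
        w=f['d'][int(v)-1:int(v)+2,int(u)-1:int(u)+2]; return e+r*np.median(w[w>0])
    return e+r*(z-e[2])/r[2]
E
python3 - <<'E'
from h import *
np.set_printoptions(precision=4,suppress=True)
snap('scene','s0'); snap('top','t0')
for c in('scene','top','wrist'):
    m=bot.camera_model(c); print(c,m['eye'],m['attitude'])
print(bot.sense(), bot.tcp_to_grasp)
E
```

```text
pics
scene [ 1.5822 -0.6349  1.0149] [[ 0.5435  0.4843 -0.6857]
 [ 0.8392 -0.3314  0.4312]
 [-0.0184 -0.8097 -0.5865]]
top [0.2824 0.0272 1.4325] [[-0.0205 -0.9757  0.218 ]
 [-0.9998  0.0214  0.0017]
 [-0.0064 -0.2179 -0.976 ]]
wrist [0.1463 0.5097 0.3748] [[ 0.4037  0.8777  0.2582]
 [ 0.9149 -0.3871 -0.1145]
 [-0.0006  0.2824 -0.9593]]
{'time': 0.1, 'joint_pos': array([57.2787, 15.0943, -2.7979, 72.1595, -0.0006, 81.1025]), 'dq': array([-0.0589, -0.1219,  0.1032,  0.0254, -0.021 ,  0.0129]), 'joint_torque': array([  0.0046, -63.8576,  38.5064,   0.01  ,  -0.0001,  -0.    ]), 'tool_pos': array([0.2119, 0.4801, 0.2309]), 'tool_rot': array([[-0.9148,  0.4039, -0.0005],
       [ 0.4039,  0.9148, -0.0008],
       [ 0.0001, -0.0009, -1.    ]]), 'force': array([ 0.0227, -0.0623,  0.179 ]), 'wrist_torque': array([ 0.0233, -0.0387,  0.0459]), 'finger_force': 0.0, 'finger_gap': 0.0854422020605101} -0.0187
```

View pics/t0.png

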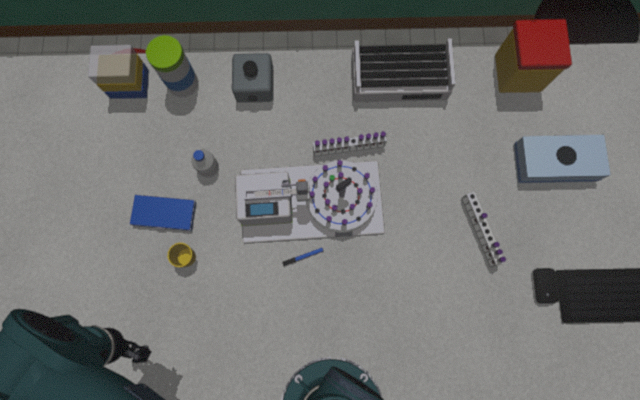

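View pics/s0.png

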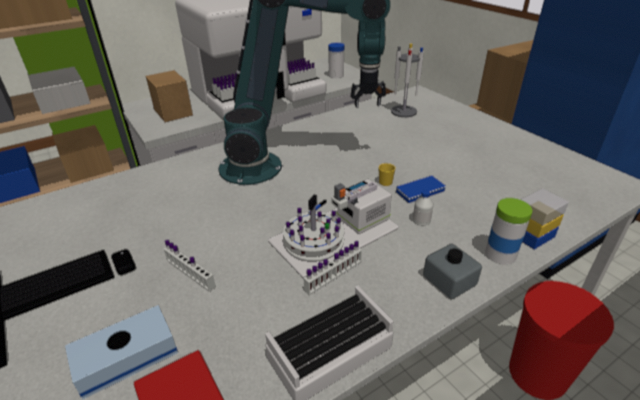

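The top view shows the carousel near (342,195), the column at (264,197), the head at (302,187) and the green cap at about (332,178). The scene view shows the handle at (313,202) and the head at (340,190). I'll enlarge both.

```bash
python3 - <<'E'
from h import *
a=cv2.imread('pics/t0.png')[145:255,225:395]; b=cv2.imread('pics/s0.png')[170:270,260:410]
a=cv2.resize(a,None,fx=4.7,fy=4.7,interpolation=cv2.INTER_CUBIC);cv2.imwrite('pics/t0c.png',a)
np.set_printoptions(precision=4,suppress=True)
f=np.load('pics/t0.npz');p=f['p'].astype(int)
B,G,R=p[...,0],p[...,1],p[...,2]
def blob(m,n,z):
    m=m.copy(); k=np.zeros_like(m);k[145:255,225:395]=1
    v,u=np.nonzero(m&k); print(n,len(u),u.mean(),v.mean(),at('t0',u.mean(),v.mean(),z)) if len(u) else print(n,0)
blob((G>R+35)&(G>B+35),'green',.108)
blob((R>G+60)&(R>B+60),'orange/red',.183)
# base plate corners by hand later
E
```

```text
green 17 331.5882352941176 177.11764705882354 [ 0.6384 -0.0148  0.108 ]
orange/red 0
```

View pics/t0c.png

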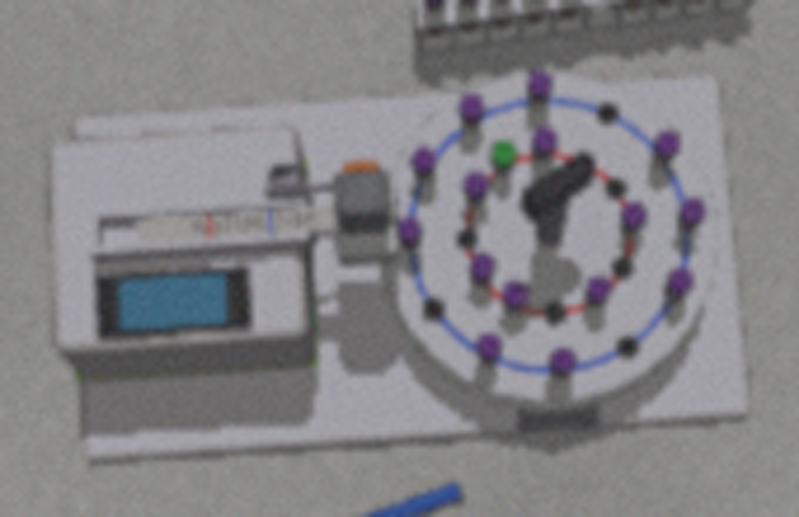

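The crop shows the green cap at (504,153), the column on the left and the orange button on the +x side of the grip (upward in the picture). The handle bar runs from about (540,205) to (585,165). Next I'll fit the axis from the caps and the unit yaw from the plate edges.

```bash
python3 - <<'E'
from h import *
from scipy.optimize import least_squares
np.set_printoptions(precision=4,suppress=True)
P=lambda X,Y,z:at('t0',X/4.7+225-.4,Y/4.7+145-.4,z)
inn=[(504,153),(545,140),(476,185),(633,213),(482,265),(515,294),(600,289)]
out=[(471,106),(539,84),(424,160),(409,230),(667,144),(692,211),(680,280),(489,346),(562,360)]
I=np.array([P(*q,.108) for q in inn])[:,:2];O=np.array([P(*q,.108) for q in out])[:,:2]
r=least_squares(lambda x:np.r_[np.hypot(*(I-x[:2]).T)-.05,np.hypot(*(O-x[:2]).T)-x[2]],[.6,-.05,.085])
c=r.x[:2];print('axis',r.x,np.abs(r.fun).max())
# angles
ai=np.degrees(np.arctan2(*(I-c).T[::-1]));print('inner ang',ai,'mod30',ai%30)
ao=np.degrees(np.arctan2(*(O-c).T[::-1]));print('outer mod30',ao%30)
C=[P(*q,.014)[:2] for q in [(78,118),(715,78),(745,415),(90,460)]]
for a,b in((1,0),(2,3)):
    d=C[a]-C[b]; d=-d; print('edge +y dir deg',np.degrees(np.arctan2(d[1],d[0])),np.hypot(*d))
d=C[0]-C[3];print('end edge',np.hypot(*d),np.degrees(np.arctan2(d[1],d[0]))); d=C[1]-C[2];print(np.hypot(*d),np.degrees(np.arctan2(d[1],d[0])))
print('handle ends',P(540,205,.203),P(585,165,.203))
print('grip top', P(361,170,.205),'depth pts',[at('t0',x/4.7+225,y/4.7+145) for x,y in((361,195),(575,175),(550,195))])
print('red',P(209,225,.149),'blue',P(270,220,.149))
# depth of grip top pts
f=np.load('pics/t0.npz')
def cloud(u0,u1,v0,v1,zl,zh):
    return np.array([q for v in range(v0,v1) for u in range(u0,u1) if zl<(q:=at('t0',u,v))[2]<zh])
g=cloud(290,312,176,200,.196,.215);print('grip',len(g),g.min(0),g.max(0),g.mean(0))
h=cloud(330,355,172,200,.195,.215);print('handle',len(h),h.mean(0),h.min(0),h.max(0))
if len(h)>4:
    w=np.linalg.svd(h[:,:2]-h[:,:2].mean(0))[2][0];print('dir',np.degrees(np.arctan2(w[1],w[0])))
E
```

```text
axis [ 0.5962 -0.0422  0.0846] 0.0007759533677329442
inner ang [  32.4341    2.216    62.7479  -86.0324  122.2866  152.9645 -146.7957] mod30 [2.4341 2.216  2.7479 3.9676 2.2866 2.9645 3.2043]
outer mod30 [2.5358 3.0026 2.5743 2.753  2.6012 2.6204 3.225  2.7092 2.6221]
edge +y dir deg 92.4583227871343 0.4124668439035592
edge +y dir deg 92.73220118104943 0.4104254744697853
end edge 0.22224125615754906 2.6918119330708303
0.2202805037068216 2.161700879183606
handle ends [ 0.5825 -0.0315  0.203 ] [ 0.6049 -0.0572  0.203 ]
grip top [0.6042 0.0673 0.205 ] depth pts [array([0.5895, 0.0666, 0.2021]), array([ 0.5983, -0.0525,  0.2025]), array([ 0.5879, -0.0384,  0.1995])]
red [0.588  0.1574 0.149 ] blue [0.5902 0.1222 0.149 ]
grip 117 [0.5784 0.0529 0.1963] [0.6061 0.0819 0.2049] [0.5916 0.0671 0.202 ]
handle 88 [ 0.596  -0.0424  0.2008] [ 0.5817 -0.0624  0.1957] [ 0.6111 -0.0227  0.2039]
dir 121.89104752086683
```

Measured: axis (0.596, -0.042), unit yaw 2.65°, green cap two places short (needs +60°), handle bar direction about -57.4°, head grip at (0.591, 0.068). All of these agree with the given sizes. Moving above the handle.

Emit:
drive_tool:
  series: "2.5 -3.5 1 -2.4 1;2.8 -3.8 1 -2.4 1;2.8 -3.8 1 -2.4 1;2.8 -3.8 0 -2.4 1;2.8 -3.8 0 -2.4 1;2.8 -3.8 0 -2.4 1;2.8 -3.8 0 -2.4 1;2.8 -3.8 0 -2.4 1"

```text
time: 1.1
tool_pos: [0.4337, 0.1778, 0.2612]
tool_rot: [[-0.73, 0.683, -0.0], [0.683, 0.73, -0.0], [0.0, -0.0, -1.0]]
force: [0.5, 0.6, -0.8]
finger_gap: 0.0854
finger_force: 0.0
```

Emit:
drive_tool:
  series: "2.8 -3.8 0 -2.4 1;2.8 -3.8 0 -2.4 1;2.8 -3.8 0 -2.4 1;2.8 -3.8 0 -2.4 1;2.8 -3.8 0 -2.4 1;2.3 -3.1 0 -2.4 1;0 0 0 0 1;0 0 0 0 1"

```text
time: 2.1
tool_pos: [0.5957, -0.0414, 0.261]
tool_rot: [[-0.539, 0.843, -0.001], [0.843, 0.539, 0.0], [0.001, -0.0, -1.0]]
force: [0.0, 0.3, 0.2]
finger_gap: 0.0853
finger_force: 0.0
```

```bash
python3 - <<'E'
from h import *
np.set_printoptions(precision=4,suppress=True)
s=bot.sense();R=s['tool_rot'];print(s['time'],s['tool_pos'],np.degrees(np.arctan2(R[1,1],R[0,1])),R[:,2],s['joint_pos'],s['force'])
snap('wrist','w1')
E
```

```text
2.1 [ 0.5957 -0.0414  0.261 ] 32.59232149811852 [-0.0007  0.0003 -1.    ] [-11.7989  22.1213  12.3976  80.3213   0.0082  45.6088] [0.0359 0.275  0.1892]
```

View pics/w1.png

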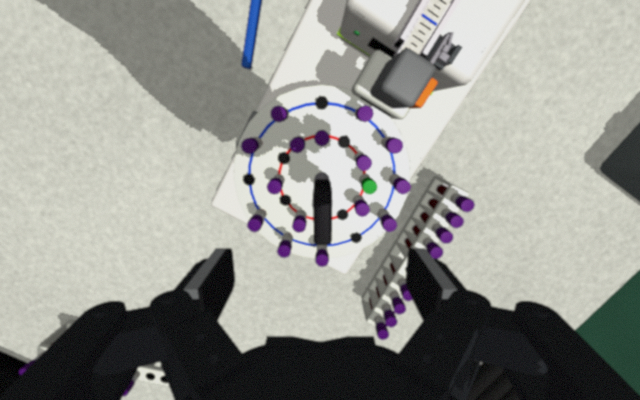

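The wrist view shows the handle (top at about (322,225)) centred between the fingers and aligned with them, with the green cap at (369,186). I'll descend and grip.

Emit:
drive_tool:
  series: "0 0 -2.5 0 1;0 -0.1 -2.5 0 1;0 0 -2.5 0 1;0 0 -1.7 0 1;0 0 0 0 0;0 0 0 0 -0.5;0 0 0 0 -1;0 0 0 0 -1"

```text
time: 3.15
tool_pos: [0.5977, -0.0419, 0.1702]
tool_rot: [[-0.539, 0.842, 0.004], [0.842, 0.539, 0.002], [-0.001, 0.004, -1.0]]
force: [19.2, 21.9, -3.1]
finger_gap: 0.0131
finger_force: 62.0
```

Emit:
drive_tool:
  series: "0 0 0 0 -1;0 0 0 0 -1;0 0 0 5 -1;0 0 0 5 -1;0 0 0 5 -1;0 0 0 5 -1;0 0 0 5 -1;0 0 0 5 -1"

```text
time: 4.15
tool_pos: [0.5976, -0.042, 0.1702]
tool_rot: [[-0.889, 0.457, 0.004], [0.457, 0.889, 0.001], [-0.003, 0.003, -1.0]]
force: [9.1, 7.4, 2.5]
finger_gap: 0.0128
finger_force: 61.8
```

Emit:
drive_tool:
  series: "0.1 0 0 5 -1;0 0 0 5 -1;0 0 0 5 -1;0 0 0 5 -1;0 0 0 5 -1;0 0 0 5 -1;0 0 0 0 -1;0 0 0 0 -1"

```text
time: 5.15
tool_pos: [0.5977, -0.0422, 0.1702]
tool_rot: [[-0.999, -0.046, 0.002], [-0.046, 0.999, 0.001], [-0.002, 0.001, -1.0]]
force: [1.2, 5.7, 5.8]
finger_gap: 0.0133
finger_force: 62.4
```

```bash
python3 - <<'E'
from h import *
np.set_printoptions(precision=4,suppress=True)
s=bot.sense();R=s['tool_rot'];print(s['time'],s['tool_pos'],np.degrees(np.arctan2(R[1,1],R[0,1])),s['force'],s['wrist_torque'])
snap('top','t1')
p=np.load('pics/t1.npz')['p'].astype(int);B,G,R=p[...,0],p[...,1],p[...,2]
m=(G>R+35)&(G>B+35);m[:145]=0;m[255:]=0;m[:,:225]=0;m[:,395:]=0
v,u=np.nonzero(m);print(len(u))
if len(u): print(at('t1',u.mean(),v.mean(),.108))
E
```

```text
5.15 [ 0.5977 -0.0422  0.1702] 92.6133032122725 [1.2302 5.7177 5.7584] [ 0.7284 -0.0795  0.0686]
0
```

Emit:
drive_tool:
  series: "0 0 0 0 0;0 0 0 0 1;0 0 0 0 1;0 0 0 0 1;0 0 2 0 1;0 0 2.5 0 1;0 0 2.5 0 1;0 1 2.2 -9 1"

```text
time: 6.2
tool_pos: [0.5971, -0.0331, 0.2622]
tool_rot: [[-0.993, 0.115, 0.0], [0.115, 0.993, -0.0], [-0.0, -0.0, -1.0]]
force: [0.0, -0.7, 0.1]
finger_gap: 0.0854
finger_force: 0.0
```

Emit:
drive_tool:
  series: "0 1 0 -9 1;0 1 0 -9 1;0 1 0 -9 1;0 1 0 -9 1;0 1 0 -9 1;0 1 0 -9 1;0 1 0 -9 1;0 1 0 -9 1"

```text
time: 7.2
tool_pos: [0.597, 0.0475, 0.2613]
tool_rot: [[-0.196, 0.981, -0.0], [0.981, 0.196, -0.0], [-0.0, -0.0, -1.0]]
force: [0.9, 0.3, 0.7]
finger_gap: 0.0855
finger_force: 0.0
```

Emit:
drive_tool:
  series: "0 1 0 -9 1;-0.4 1 0 0 1;0 0 0 0 1;0 0 0 0 1"

```text
time: 7.7
tool_pos: [0.593, 0.0671, 0.2613]
tool_rot: [[-0.047, 0.999, 0.0], [0.999, 0.047, -0.0], [-0.0, 0.0, -1.0]]
force: [0.1, 0.3, -0.2]
finger_gap: 0.0854
finger_force: 0.0
```

```bash
python3 - <<'E'
from h import *
np.set_printoptions(precision=4,suppress=True)
s=bot.sense();R=s['tool_rot'];print(s['time'],s['tool_pos'],np.degrees(np.arctan2(R[1,1],R[0,1])),s['joint_pos'],s['force'])
snap('wrist','w2'); snap('top','t2')
def g(n):
    p=np.load(f'pics/{n}.npz')['p'].astype(int);B,G,R=p[...,0],p[...,1],p[...,2]
    m=((G>R+35)&(G>B+35)).astype(np.uint8)
    k,l,st,ce=cv2.connectedComponentsWithStats(m)
    for i in range(1,k):
        if 8<st[i,4]<500:print(n,ce[i],st[i,4],at(n,*ce[i],.108))
g('w2');g('t2')
E
```

```text
7.7 [0.593  0.0671 0.2613] 2.6914482337606 [-1.3637 22.0485 12.328  80.2742 -0.005  85.9448] [ 0.0616  0.2888 -0.1955]
w2 [319.9291 237.6142] 127 [0.596  0.0079 0.108 ]
```

View pics/w2.png

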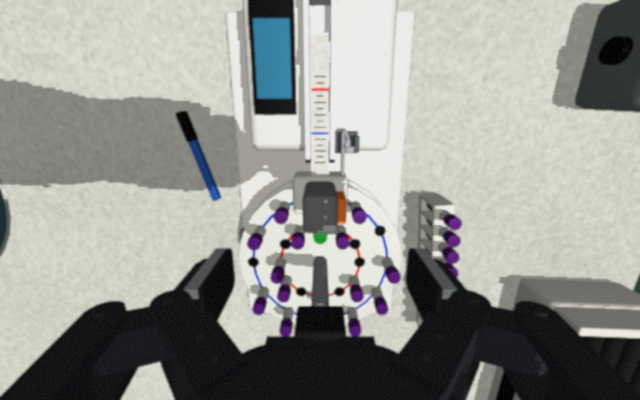

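The wrist view shows the green cap at (320,238) right in front of the head, on the read line, and it measures (0.596, 0.008) as it should. The handle bar now lies across at (320,322), the grip is at (320,205) and the orange button is on its right at (341,207). I'll check the grip centre by depth.

```bash
python3 - <<'E'
from h import *
np.set_printoptions(precision=4,suppress=True)
f=np.load('pics/w2.npz')
pts=np.array([at('w2',u,v) for v in range(165,245) for u in range(285,360) if f['d'][v,u]>0])
c,s=np.cos(np.radians(2.65)),np.sin(np.radians(2.65)); 
ux=np.array([c,s]);uy=np.array([-s,c]);o=np.array([.593,.0671])
L=np.c_[(pts[:,:2]-o)@ux,(pts[:,:2]-o)@uy,pts[:,2]]*1000
for n,lo,hi in(('top',199,208),('mid',160,198),('head',150,156)):
    q=L[(L[:,2]>lo)&(L[:,2]<hi)];print(n,len(q),np.percentile(q,[1,50,99],axis=0))
E
```

```text
top 1375 [[-12.9885 -12.5458 200.3731]
 [ -0.5213   3.3328 206.0613]
 [ 12.1744  16.0256 206.9943]]
mid 619 [[-12.4267  -7.7167 161.4931]
 [  9.2932  15.1372 189.5091]
 [ 19.2528  16.2419 197.8834]]
head 871 [[-25.0321 -14.8635 150.0432]
 [-10.3802  12.498  153.837 ]
 [ 24.3121  27.1624 155.1719]]
```

Emit:
drive_tool:
  series: "0.15 0.15 -2.5 0 1;0 0 -2.5 0 1;0 0 -2.5 0 1;0 0 -2 0 1;0 0 0 0 0.5;0 0 0 0 0;0 0 0 0 0;0 0 0 0 -0.2"

```text
time: 8.8
tool_pos: [0.5951, 0.0687, 0.167]
tool_rot: [[-0.045, 0.999, 0.001], [0.999, 0.045, 0.0], [-0.0, 0.001, -1.0]]
force: [2.1, 0.6, 2.0]
finger_gap: 0.0342
finger_force: 0.9
```

Emit:
drive_tool:
  series: "0 0 0 0 -0.3;0 0 0 0 -0.4;0 0 0 0 -0.6;0 0 0 0 -1;0 0 0 0 -1;0 0 0 0 -1"

```text
time: 9.55
tool_pos: [0.5929, 0.0687, 0.1674]
tool_rot: [[-0.045, 0.999, -0.002], [0.999, 0.045, -0.001], [-0.0, -0.002, -1.0]]
force: [-18.5, -2.5, 17.4]
finger_gap: 0.0252
finger_force: 58.8
```

Emit:
drive_tool:
  series: "-0.15 0 0.05 0 -1;0 0 0 0 -1;0 -0.3 0 0 -1;0.01 -0.3 0 0 -1;0 0 0 0 -1"

```text
time: 10.18
tool_pos: [0.5932, 0.063, 0.1675]
tool_rot: [[-0.045, 0.999, 0.001], [0.999, 0.045, 0.001], [0.001, 0.001, -1.0]]
force: [-5.0, 2.8, 7.4]
finger_gap: 0.0255
finger_force: 60.8
```

```bash
python3 - <<'E'
from h import *
np.set_printoptions(precision=4,suppress=True)
s=bot.sense();print(s['time'],s['tool_pos'],s['force'],s['finger_gap'])
p,d=snap('wrist','w3')
cv2.imwrite('pics/w3c.png',cv2.resize(p[40:300,200:450],None,fx=2.2,fy=2.2))
E
```

```text
10.175 [0.5932 0.063  0.1675] [-4.9883  2.7917  7.4442] 0.025470689584522255
```

View pics/w3c.png

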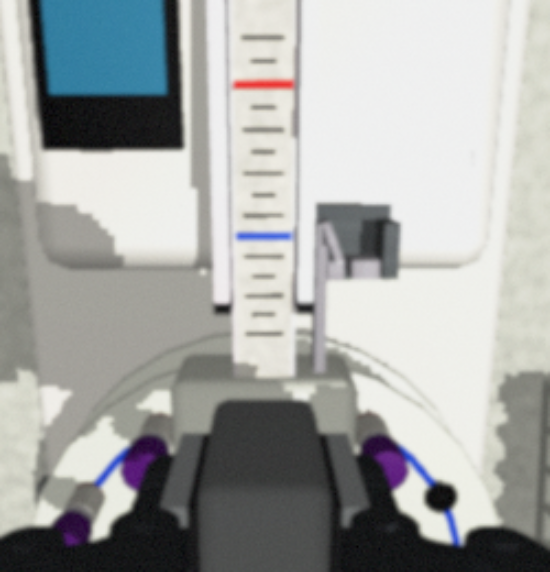

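The crop shows the fingers squeezing the grip, with the red line at y=85, the blue line at 236 and the black sleeve edge at about 308. The arm has moved 5.7 mm at about 3 N, so the lock is free. I'll draw it on.

Emit:
drive_tool:
  series: "0.03 -0.6 0 0 -1;0.03 -0.6 0 0 -1;0.03 -0.6 0 0 -1;0.03 -0.6 0 0 -1;0.03 -0.6 0 0 -1;0.03 -0.6 0 0 -1;0.02 -0.6 0 0 -1;0.02 -0.6 0 0 -1"

```text
time: 11.22
tool_pos: [0.5955, 0.0152, 0.1675]
tool_rot: [[-0.046, 0.999, 0.001], [0.999, 0.046, 0.001], [0.001, 0.001, -1.0]]
force: [-4.6, 4.6, 6.7]
finger_gap: 0.0256
finger_force: 60.6
```

Emit:
drive_tool:
  series: "0.02 -0.3 0 0 -1;0.02 -0.25 0 0 -1;0 0 0 0 -1;0 0 0 0 -1"

```text
time: 11.72
tool_pos: [0.5957, 0.0097, 0.1674]
tool_rot: [[-0.045, 0.999, 0.001], [0.999, 0.045, 0.001], [0.001, 0.001, -1.0]]
force: [-6.2, 3.8, 7.1]
finger_gap: 0.0254
finger_force: 60.8
```

```bash
python3 - <<'E'
from h import *
np.set_printoptions(precision=4,suppress=True)
s=bot.sense();print(s['time'],s['tool_pos'],s['force'],s['finger_gap'])
p,d=snap('wrist','w4'); snap('scene','s4'); snap('top','t4')
cv2.imwrite('pics/w4c.png',cv2.resize(p[60:200,260:400],None,fx=4,fy=4,interpolation=cv2.INTER_CUBIC))
E
```

```text
11.725 [0.5957 0.0097 0.1674] [-6.2454  3.8203  7.1141] 0.025422313891731805
```

View pics/w4c.png

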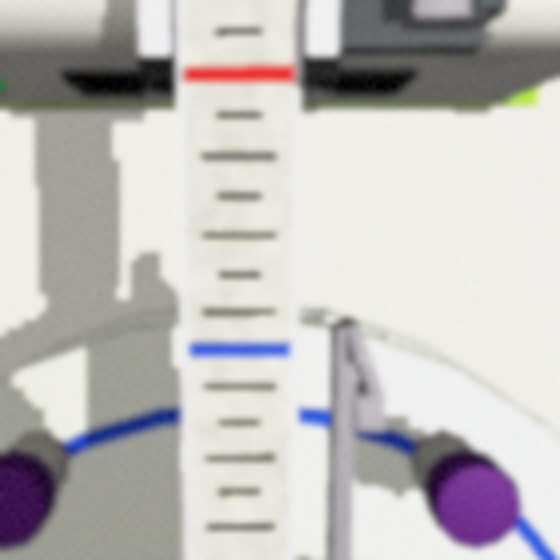

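The crop shows the red line at y=73, level with the black sleeve tips at about y=60–98. I'll measure how far the line has travelled and look at the edge closely.

```bash
python3 - <<'E'
from h import *
np.set_printoptions(precision=4,suppress=True)
def line(n,red,v0,v1,u0=300,u1=345):
    p=np.load(f'pics/{n}.npz')['p'].astype(int);B,G,R=p[...,0],p[...,1],p[...,2]
    m=(R>B+60)&(R>G+60) if red else (B>R+60)&(B>G+20)
    k=np.zeros_like(m);k[v0:v1,u0:u1]=1
    v,u=np.nonzero(m&k);return len(u),u.mean(),v.mean(),at(n,u.mean(),v.mean(),.148),at(n,u.mean(),v.mean())
for n,a,b in(('w2',70,110),('w3',65,95),('w4',65,95)): print(n,line(n,1,a,b))
for n,a,b in(('w2',120,145),('w3',135,160),('w4',135,160)): print(n,'b',line(n,0,a,b))
# heights/positions down the sleeve-wall column beside the scale
for u in (299,300,338):
    for v in range(72,90): print(u,v,np.round(at('w4',u,v)*1000,1),np.load('pics/w4.npz')['p'][v,u])
p=cv2.imread('pics/w4.png')[70:92,290:350]
cv2.imwrite('pics/w4d.png',cv2.resize(p,None,fx=12,fy=12,interpolation=cv2.INTER_NEAREST))
E
```

```text
w2 (50, np.float64(319.84), np.float64(89.02), array([0.5888, 0.1585, 0.148 ]), array([0.5888, 0.1584, 0.15  ]))
w3 (134, np.float64(319.6865671641791), np.float64(78.0), array([0.5891, 0.1528, 0.148 ]), array([0.5891, 0.1526, 0.1502]))
w4 (133, np.float64(319.77443609022555), np.float64(77.98496240601504), array([0.5916, 0.0996, 0.148 ]), array([0.5916, 0.0993, 0.1504]))
w2 b (30, np.float64(319.5), np.float64(132.53333333333333), array([0.5902, 0.1234, 0.148 ]), array([0.5902, 0.1236, 0.1503]))
w3 b (75, np.float64(319.6666666666667), np.float64(146.98666666666668), array([0.5907, 0.1174, 0.148 ]), array([0.5906, 0.1177, 0.1506]))
w4 b (74, np.float64(319.5), np.float64(147.0), array([0.5931, 0.0641, 0.148 ]), array([0.5931, 0.0643, 0.1504]))
299 72 [581.1 101.4 152.5] [237 236 238]
299 73 [581.1 100.9 152.2] [210 208 210]
299 74 [581.1 100.5 152.4] [132 129 132]
299 75 [581.1 100.  152.6] [48 49 50]
299 76 [581.2  99.5 152.8] [33 32 31]
299 77 [581.2  99.  152.8] [26 24 28]
299 78 [581.2  98.6 152.7] [31 29 32]
299 79 [581.2  98.2 152. ] [30 28 30]
299 80 [581.1  97.7 151.6] [18 1
[... 1072 characters left out ...]
72 [600.7 102.3 152.6] [236 236 235]
338 73 [600.7 101.8 152.6] [207 207 206]
338 74 [600.7 101.3 152.8] [129 130 130]
338 75 [600.8 100.9 152.5] [59 60 58]
338 76 [600.8 100.4 152.7] [38 39 40]
338 77 [600.8  99.9 152.5] [44 42 41]
338 78 [600.8  99.5 152.6] [35 35 38]
338 79 [600.9  99.1 152. ] [36 36 33]
338 80 [601.   98.7 151.4] [34 32 34]
338 81 [601.3  98.6 146.9] [47 45 46]
338 82 [601.6  98.7 141.8] [68 65 71]
338 83 [601.9  98.6 136.9] [78 82 83]
338 84 [606.5 105.9  53.9] [87 91 93]
338 85 [607.  105.8  45.6] [78 95 90]
338 86 [607.4 105.6  38.7] [ 95 113 108]
338 87 [608.1 105.9  26.5] [142 151 153]
338 88 [608.8 105.9  15.7] [199 209 209]
338 89 [608.9 105.   15.1] [228 233 234]
```

View pics/w4d.png

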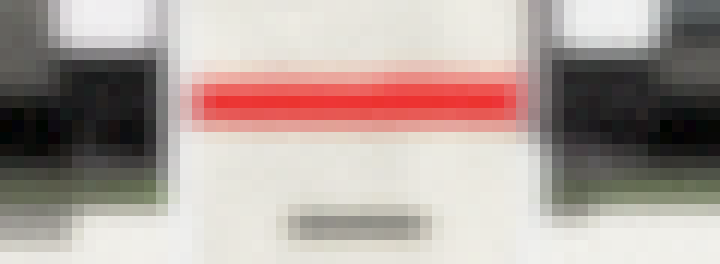

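The sleeve's front edge measures y≈98.2 mm and the red line 99.3 mm. That is about 1 mm short, and the tool's travel of 59.0 mm agrees. I'll draw out the last millimetre.

Emit:
drive_tool:
  series: "0 -0.1 0 0 -1;0 0 0 0 -1;0 0 0 0 -1;0 0 0 0 -1"

```text
time: 12.38
tool_pos: [0.5958, 0.0088, 0.1674]
tool_rot: [[-0.045, 0.999, 0.001], [0.999, 0.045, 0.001], [0.001, 0.001, -1.0]]
force: [-5.4, 3.7, 7.9]
finger_gap: 0.0255
finger_force: 60.7
```

```bash
python3 - <<'E'
from h import *
np.set_printoptions(precision=4,suppress=True)
s=bot.sense();print(s['time'],s['tool_pos'],s['force'],s['finger_gap'],s['finger_force'])
p,d=snap('wrist','w5'); P,_=snap('top','t5')
q=p.astype(int);B,G,R=q[...,0],q[...,1],q[...,2]
m=(R>B+60)&(R>G+60);k=np.zeros_like(m);k[65:95,300:345]=1
v,u=np.nonzero(m&k);print(u.mean(),v.mean(),at('w5',u.mean(),v.mean()))
for c in(299,300,338,339):
    y=[at('w5',c,v) for v in range(74,84)]; print(c,[tuple(np.round(a[1:]*1000,1)) for a in y if 140<a[2]*1000<150])
cv2.imwrite('pics/f.png',np.vstack([cv2.resize(p[60:260,220:420],(560,300)),cv2.resize(P[145:255,225:395],(560,300))]))
E
```

```text
12.375 [0.5958 0.0088 0.1674] [-5.421   3.6581  7.9403] 0.025485739935686594 60.717362612485886
319.49242424242425 77.97727272727273 [0.5915 0.0983 0.1503]
299 [(np.float64(97.7), np.float64(147.0)), (np.float64(97.5), np.float64(143.9))]
300 [(np.float64(97.7), np.float64(147.0)), (np.float64(97.6), np.float64(143.4))]
338 [(np.float64(98.5), np.float64(148.2)), (np.float64(98.7), np.float64(142.3))]
339 [(np.float64(98.7), np.float64(147.1)), (np.float64(98.7), np.float64(142.3))]
```

View pics/f.png

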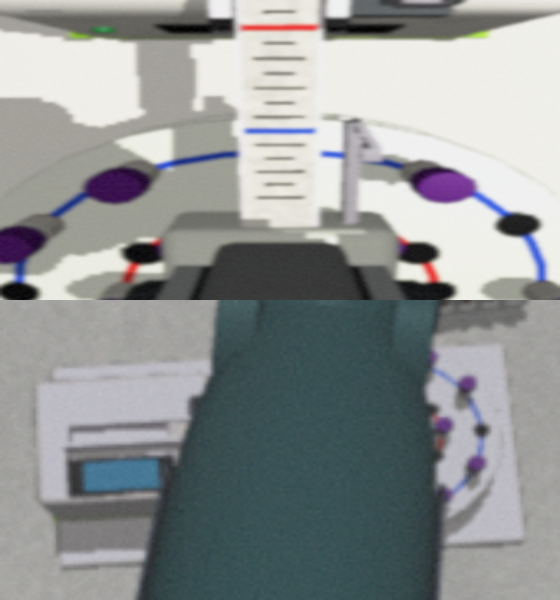

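The red line (98.3 mm) is at the sleeve edge (about 98.2 mm), at (280,28) in the upper picture. The carousel places sit symmetrically about the arm, so the green place is still on the read line. Handing in while holding.

```bash
python3 -c "
from cell import bot
print(bot.finish_job())"
```

```text
the job is handed in; nothing more can be done
None
```

I turned the carousel 60° so the green tube clicked in on the read line. I then squeezed the lock, drew the arm out 60 mm until the red line was at the sleeve edge (within about 0.2 mm), and handed the job in at about 12.5 s with the grip still holding it.

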